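# Set the scoring rest to its marker and lock it with the friction peg

## Task

Get the tilting card rest ready for scoring: first swing its steel hold-down lever off the board until the lever stands at a right angle to where it locks, lying alongside the board's edge. Then turn the wooden thumb peg clockwise to raise the board into line with the steel marker arm beside it, pressing the peg fully home into its tapered hole so that the board stays up when you let go. Raise the board only with the peg, not by pushing the board itself, and leave the other things on the desk where they are.

Things in the scene. Friction and masses are not known exactly. Their poses are not given: they have to be found in the camera images.
- stand: Fixed wooden scoring rest, base slab 230 (x) by 440 (y) by 20 mm. Origin on the table under the middle of the board's width; its x points from the low hinged edge of the board (robot side) to the free edge, y to the left, z up. From its left to its right (+y to -y): hold-down lever, board, marker arm, black gear case, peg block.
- board_edge (a point): Middle of the board's far (free) edge, mid-thickness. The board is plywood 180 by 200 by 9 mm with a white card with ten black discs; hinged along its edge nearest the robot, 180 mm from this point. x points from the hinge up along the board, z is the normal of its face. Axle height 52 mm, 90 mm behind the stand's origin.
- board (a joint): Board tilt in rad: 0 lying flat (start), grows as the free edge rises, up to 0.81. Geared to the peg: board tilt = 0.6 x peg turn. Its own weight drives it back down to 0 and turns the peg back with it, unless the peg is pressed home.
- marker_tip (a point): Free end of the steel marker arm, a straight flat bar 215 mm long, 6 mm thick, 9 mm high, which stands 6 mm beside the board's right edge and pivots on the same axle; it sticks out 35 mm past the board's free edge. x points along the arm from the axle to the tip. It is locked too stiffly to be moved by hand.
- marker (a joint): Tilt of the marker arm in rad, measured as the board's: 0 level, somewhere in 0.38 to 0.70. The board is in line with it when both tilts are equal.
- latch_grip (a point): Middle of the grip of the hold-down lever: an upright round wooden handle 16 mm across and 52 mm tall (this point is 26 mm below its top), on the outer end of a flat steel lever 115 mm long, 20 mm wide, 8 mm thick. The handle is 52 mm from the lever's pivot. The other half of the lever reaches over the board and stops it from rising.
- latch_pivot (a point): On the upright pivot axis of the hold-down lever, at the height of latch_grip.
- latch (a joint): Angle of the hold-down lever in rad, growing counter-clockwise seen from above (the handle moves towards the robot): 0 lies straight across the board's edge (locked), 1.57 parallel to the board's side edge (wanted), stop at 2.0. Starts at 0 to 0.25; stiff, it stays where it is left and takes about 2 N at the handle.
- peg_grip (a point): Centre of the flat thumb piece of the dark wooden friction peg: 64 mm long (x), 12 mm thick (y), 34 mm tall (z). z points out of the hole along the peg axis, which leans 32 degrees from vertical towards the stand's -x side. This point is 48 mm out of the hole mouth in the slanted block face, less the depth pressed in. Below the thumb piece: an 11 mm neck, 15 mm long, then a 28 mm collar.
- peg (a joint): Turn of the peg in rad: 0 at start, grows clockwise seen from the thumb piece (right-handed about the direction into the hole), stop at 1.35. Turning takes about 0.06 to 0.13 N m against the board's weight, and up to about 0.4 N m more when pressed fully home.
- peg_press (a joint): How far the peg is pressed into its hole, in m: starts at 0 to 0.002; hard stop at 0.012, where the collar below the thumb piece meets the block (fully home). Takes about 10 N to slide, growing from 4 mm depth to about 18 N at the stop; it stays in where left. The deeper, the better it grips: from about 9 mm it holds the board surely, below 7 mm the board may slip back once let go.
- cards: Loose stack of target cards 120 by 120 by 45 mm, origin under its centre. Bystander.
- mouse: Black computer mouse 100 by 60 by 26 mm, origin under its centre. Bystander.
- mug: White mug, 80 mm wide, 95 mm tall, origin under its centre. Bystander.
- stapler: Desk stapler 140 by 36 by 45 mm, origin under its centre. Bystander.

How it is judged:
By the outcome, as a careful person would: the job done as asked, in the order asked, and still so for the second after the job is handed in, with the robot touching nothing.
It also fails if it takes over 45 s, if anything falls off the work surface, if the arm or the gripper's body presses on something with over 40 N, if the wrist force passes 120 N, or if a joint passes its speed limit or range.

## Robot

A 6-joint arm with a two-finger parallel gripper is mounted at the origin on the work surface. World frame = base frame: x ahead of the robot, y to its left, z up, the work surface at z = 0. Lengths are in mm, angles in rad, forces in N, time in s.
With the tool pointing down it reaches from about 350 to 775 mm from the base axis. Payload 7.3 kg.
Tool frame: the origin (TCP) lies at the very end of the fingers, on their centre line; the grasp point (between the pads) lies 19 mm behind it; z points along the fingers, y is the line along which they close (so a half turn about z gives the same grasp; the last joint's range is limited). The gripper opens to 92 mm and grips with 3 to 60 N. Pads are 19 mm wide; open, the fingers measure 130 mm over their backs; the gripper's body (75 mm by 190 mm) begins 47 mm behind the grasp point.
Start: joints at [-1.356, 0.342, 1.524, -0, 1.275, -0.146], TCP at [185.36, -491.209, 226.741] pointing down, gripper open.
Joint ranges: [-2.53, 2.53], [-0.77, 2.02], [0.04, 2.7], [-1, 4.14], [0.28, 2.66], [-3.11, 3.11]. Speed limits (rad/s): [2.57, 2.57, 3.14, 3.14, 3.14, 3.14].

## Interface

Orientations are given as a rotation vector (axis times angle).
In Python, from workcell import env, vision, finish_job, finder gives the robot as it stands.
- The arm moves only by the shell command python3 -m inch 'ROWS' [OPENING] [FORCE]. ROWS is text: rows parted by semicolons, each of 6 numbers parted by spaces: the shift along the tool's x, y, z scaled (see below), then the turn, a rotation vector about the tool's x, y, z scaled (see below). A call has 1 to 12 rows; each row is the pose to reach, as a shift and turn from the pose commanded when the call began, along the tool's axes at that moment; what a row does not reach only later rows make up. The controller multiplies each number of a shift by 10 cm and each number of a turn by 30 degrees. A row lasts 1/10 s, in which the tool goes at most 50 mm and 8.59 degrees, less where a joint would pass 70% of its speed; a pose out of reach is approached as far as the arm can. A call with a number of a shift or a turn outside -1 to 1 is refused whole. A call with a gripper value outside its range is refused whole. OPENING is the opening, from -1 (shut) to 1 (fully open), set as the call begins (- or left out, the last holds). The fingers move at their own pace and stop on an object; FORCE is the grip in N (left out, the last holds). Time passes only in rows, so rows that repeat a pose let the fingers close. It gives the time, the measured TCP pose, the force, the opening and the grip force at its end, in the units of the state.
- env.get_obs(): the state, without advancing time (a new reading comes with each control period).
- vision.camera(name): name is "scene" or "top" or "wrist"; returns a dict with "pixels" (420x560x3 uint8, red, green, blue), "fx", "fy", "cx", "cy" (pixels), "camera_from_world" (4x4, takes a point from world to camera coordinates). Camera axes: x right, y up, looking along -z (the intrinsics and any distortion apply to the point x, -y, -z); pixel columns grow to the right and rows downward; lengths in mm; the calibration is good to about 2 mm. A picture is of the moment at which its call begins. There is no depth.
- finish_job(): hands the job in; it is judged then, once.
Trained networks look in a picture, given as the dict that the camera call returned (one of the last four; its "shot" number tells which), for a name from the list of things; names that differ only in an ending like _2 or _b are one class to them, and where a whole thing is asked for, a point or a joint stands for the part that bears it (a point fixed in the world has none). Each returns a list of dicts, best first, with "confidence" (0 to 1); they miss things now and then, are a little off and sometimes report something else, mostly with a low value. They report only what shows in the picture. A call takes as long as a camera call.
- finder.outline_of(picture, name): "mask" (420x560 bool, what is visible of it) and "bbox" ([left, top, width, height] in pixels, round what is visible of it).
The state is a dict: "time": time; "qpos": joint angles; "dq": joint speeds; "joint_torque": joint torques, N m; "tcp_pos": TCP position; "ee_rot": TCP orientation; "force": force on the tool from outside, world axes, zero at the start; "wrist_torque": the same for the moment, N m; "gripper_width": opening from 0.0 (shut) to 1.0 (fully open); "grip_force": force on a finger pad.
Only numpy, scipy, OpenCV 4.12 (cv2) and the standard library are available. Lean on these libraries where they do the work, as an engineer would, in place of code of your own. Each camera call takes 0.05 s, during which the arm holds its last target. There are 200 camera calls.

## Working session

There is one attempt and no reset: what is moved stays moved. The work goes in short steps, Python scripts to look and compute and a shell command to move; the robot and the scene stay as the last step left them, time stands still between calls to the robot, and variables do not carry over. Pictures are saved under pics/ and viewed, at most 10 in all, crops included, and the job is handed in when it is done.

```bash
ls; mkdir -p pics; python3 - <<'E'
from workcell import env, vision, finder
import cv2,numpy as np,pickle
o=env.get_obs();print(o)
for n in ["scene","top"]:
    p=vision.camera(n);cv2.imwrite(f"pics/{n}0.png",p["pixels"][:,:,::-1])
    pickle.dump(p,open(f"{n}0.pkl","wb"))
    print(n,p["fx"],p["cx"],p["cy"],p.keys(),np.round(p["camera_from_world"],3).tolist())
    for t in ["stand","board","marker","latch","peg","cards","mouse","mug","stapler"]:
        r=finder.outline_of(p,t)
        print(t,[(round(d["confidence"],2),d["bbox"]) for d in r[:2]])
E
```

```text
pics
{'time': 0.0, 'qpos': array([-1.35599127e+00,  3.42711474e-01,  1.52502159e+00, -3.22287234e-05,
        1.27539519e+00, -1.46015089e-01]), 'dq': array([ 0.00018532, -0.00040544,  0.0009678 ,  0.00037284,  0.00030654,
        0.00034946]), 'joint_torque': array([-1.19173277e-03, -4.31240630e+01, -2.44215703e+01,  7.17602740e-02,
        5.60344441e-02, -1.05153895e-04]), 'tcp_pos': array([ 185.26267299, -490.7874595 ,  226.04920771]), 'ee_rot': array([-3.08909383e+00, -5.63444758e-01,  1.31276037e-04]), 'force': array([-0.18442461, -0.35320121, -0.40573408]), 'wrist_torque': array([-0.03064391,  0.03078146, -0.03841393]), 'grip_force': 0.0, 'gripper_width': 0.9989222246290037}
scene 523.1519904581472 276.78892540608575 213.45424387885953 dict_keys(['pixels', 'fx', 'fy', 'cx', 'cy', 'camera_from_world', 'shot']) [[-0.761, 0.649, 0.02, 441.963], [-0.393, -0.485, 0.781, 126.568], [0.516, 0.587, 0.624, -1683.689], [0.0, 0.0, 0.0, 1.0]]
stand [(0.95, [186.3, 167.6, 185.5, 160.6])]
board [(0.94, [226.4, 208.3, 101.0, 77.5])]
marker [(0.64, [222.6, 208.8, 48.5, 5.1])]
latch [(0.57, [30
[... 401 characters left out ...]
35.2, 50.7, 37.9])]
top 379.2136168391468 277.7700765661534 207.5977038966307 dict_keys(['pixels', 'fx', 'fy', 'cx', 'cy', 'camera_from_world', 'shot']) [[-0.017, -1.0, -0.006, 23.049], [0.994, -0.018, 0.106, -592.554], [-0.106, -0.004, 0.994, -984.887], [0.0, 0.0, 0.0, 1.0]]
stand [(0.77, [191.8, 152.7, 171.9, 101.9])]
board [(0.64, [226.6, 163.8, 84.2, 78.3]), (0.48, [193.5, 217.2, 53.5, 16.1])]
marker [(0.57, [308.0, 164.4, 9.4, 68.1]), (0.37, [343.6, 224.4, 17.1, 19.2])]
latch [(0.95, [197.1, 215.8, 49.0, 16.8])]
peg []
cards [(0.91, [413.3, 256.2, 57.2, 53.7])]
mouse [(0.87, [129.3, 251.0, 23.8, 38.4])]
mug [(0.86, [417.0, 174.4, 39.0, 38.9])]
stapler [(0.9, [117.0, 166.3, 31.1, 50.2])]
```

```bash
python3 - <<'E'
import cv2
a=cv2.imread("pics/top0.png")[130:280,170:380];b=cv2.imread("pics/scene0.png")[130:340,170:380]
a=cv2.resize(a,None,fx=3.8,fy=3.8,interpolation=cv2.INTER_CUBIC);b=cv2.resize(b,None,fx=2.8,fy=2.8,interpolation=cv2.INTER_CUBIC)
cv2.imwrite("pics/topc.png",a);cv2.imwrite("pics/scenec.png",b)
E
```

```text
(no output)
```

View pics/topc.png

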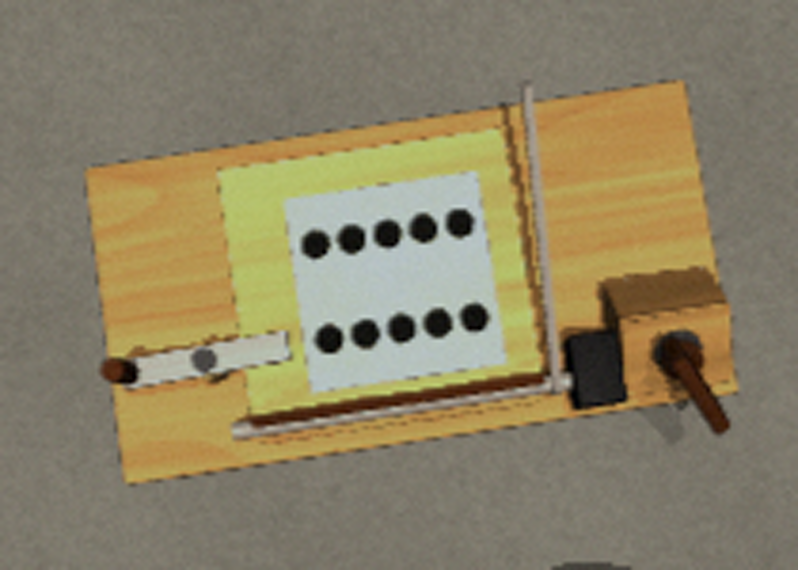

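View pics/scenec.png

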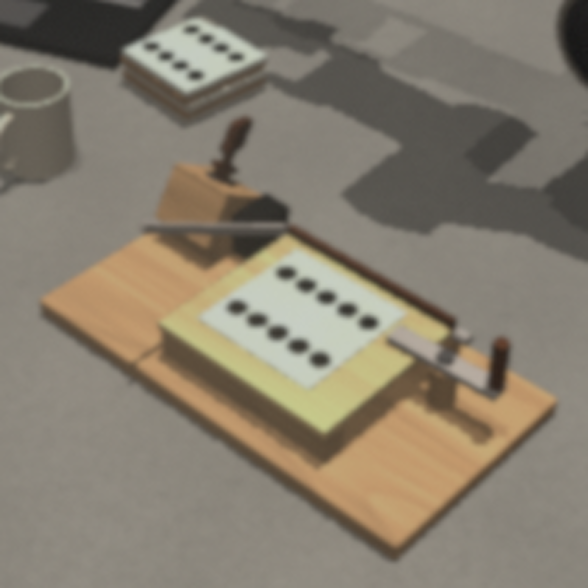

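Top view: lever to the left with its handle at crop (120,370) and pivot at (205,358). Marker arm runs from (555,385) to (528,88). The peg sits bottom right, collar at (680,350) and thumb end at (725,428). Scene view shows the handle top at (500,345). Next I fit the stand pose.

```bash
cat >h.py <<'E'
import numpy as np,pickle
from scipy.optimize import least_squares
from scipy.spatial.transform import Rotation as R
def proj(p,X):
    X=np.atleast_2d(X);M=p["camera_from_world"];c=X@M[:3,:3].T+M[:3,3]
    return np.c_[p["cx"]+p["fx"]*c[:,0]/-c[:,2],p["cy"]-p["fy"]*c[:,1]/-c[:,2]]
def tri(obs,x0=(450,0,60)):
    r=least_squares(lambda X:np.concatenate([(proj(p,X)[0]-u) for p,u in obs]),x0);return r.x,np.abs(r.fun).max()
E
cat >s.py <<'E'
from h import *
T=pickle.load(open("top0.pkl","rb"));S=pickle.load(open("scene0.pkl","rb"))
t=lambda *u:np.array(u)/3.8+[170,130]
s=lambda *u:np.array(u)/2.8+[170,130]
C=np.array([[115,220,20],[115,-220,20],[-115,-220,20],[-115,220,20.]])
tu=[t(88,168),t(684,82),t(738,390),t(126,484)]
su={1:s(42,302),0:s(397,550),3:s(555,400)}
def W(q,X): return np.atleast_2d(X)@R.from_euler('z',q[2]).as_matrix().T+[q[0],q[1],0]
def f(q):
    X=W(q,C);a=proj(T,X)-tu;b=np.array([proj(S,X)[i]-u for i,u in su.items()]);return np.r_[a.ravel(),b.ravel()]
r=least_squares(f,[500,0,0.1],x_scale=[1,1,.01]);q=r.x;print("stand",q,np.round(r.fun,1))
inv=lambda X:(np.asarray(X)-[q[0],q[1],0])@R.from_euler('z',q[2]).as_matrix()
for n,a,b in [("htop",t(118,368),s(501,342)),("pivot",t(205,357),s(448,353)),("mtip",t(528,88),s(146,227)),("collar",t(679,352),s(226,170)),("pegtop",t(722,428),s(240,120))]:
    X,e=tri([(T,a),(S,b)]);print(n,X.round(1),"err",round(e,2),"stand",inv(X).round(1))
def g(m,y):return W(q,[-90+215*np.cos(m),y,52+215*np.sin(m)])[0]
r=least_squares(lambda v:np.r_[proj(T,g(v[0],v[1]*100))[0]-t(528,88),proj(S,g(v[0],v[1]*100))[0]-s(146,227)],[.5,-1.09]);print("marker",r.x,r.fun)
E
python3 s.py
```

```text
stand [6.06016394e+02 1.45446649e+01 1.29993872e-01] [-1.7 -0.4 -0.1 -1.1  0.   0.7 -1.2  0.1 -1.8 -1.7 -0.7 -1.2  1.2 -1. ]
htop [538.3 201.6 119.2] err 0.81 stand [-42.9 194.2 119.2]
pivot [546.8 152.4  76.1] err 0.98 stand [-40.9 144.4  76.1]
mtip [706.  -62.8 162.2] err 0.72 stand [ 89.1 -89.7 162.2]
collar [ 543.3 -162.8   91.4] err 1.23 stand [ -85.2 -167.7   91.4]
pegtop [ 496.6 -188.   115.9] err 1.26 stand [-134.8 -186.6  115.9]
marker [ 0.56408291 -0.87865143] [-1.27138685 -0.90389895 -1.07860768 -0.93581796]
```

```bash
python3 -m inch '0 0 0 0 0 0.44; 0 0 0 0 0 0.44'; M='python3 -m inch'
python3 -m inch '0.63 -0.916 0 0 0 0; 0.63 -0.916 0 0 0 0; 0.63 -0.916 0 0 0 0' >/dev/null
python3 -m inch '0.63 -0.916 0 0 0 0; 0.63 -0.916 0 0 0 0; 0.63 -0.916 0 0 0 0' >/dev/null
python3 -m inch '0.63 -0.916 0 0 0 0; 0.63 -0.916 0 0 0 0; 0.63 -0.916 0 0 0 0'
python3 -m inch '0.63 -0.916 0 0 0 0; 0.63 -0.916 0 0 0 0; 0.63 -0.916 0 0 0 0' >/dev/null
python3 -m inch '0.63 -0.916 0 0 0 0; 0.63 -0.916 0 0 0 0; 0.63 -0.916 0 0 0 0'
python3 - <<'E'
from workcell import env, vision, finder
import cv2,numpy as np,pickle
o=env.get_obs();print(o["time"],o["tcp_pos"],o["ee_rot"],o["qpos"])
p=vision.camera("wrist");cv2.imwrite("pics/w1.png",p["pixels"][:,:,::-1]);pickle.dump(p,open("w1.pkl","wb"))
for t in ["latch","peg","marker"]: print(t,[(round(d["confidence"],2),d["bbox"]) for d in finder.outline_of(p,t)[:2]])
E
```

```text
time: 1.2
tcp_pos: [185.4, -491.2, 226.7]
ee_rot: [3.135, 0.197, 0.0]
force: [-0.3, -0.2, -0.0]
gripper_width: 1.0
grip_force: 0.0
time: 2.1
tcp_pos: [338.3, -191.5, 227.0]
ee_rot: [-3.134, -0.21, -0.001]
force: [-0.6, -0.1, 0.8]
gripper_width: 1.002
grip_force: 0.0
time: 2.7
tcp_pos: [440.1, 6.0, 226.8]
ee_rot: [-3.135, -0.21, -0.002]
force: [-0.0, 0.1, 0.6]
gripper_width: 0.997
grip_force: 0.0
2.7 [440.10017656   6.01995453 226.75960328] [-3.13450161e+00 -2.09672118e-01 -2.24608610e-03] [-1.61084671e-01  1.85289714e-01  1.74065140e+00  4.33494809e-04
  1.21427789e+00  1.27597626e+00]
latch [(0.75, [14.0, 29.3, 186.4, 36.8])]
peg [(0.79, [481.2, 86.3, 65.2, 89.5])]
marker [(0.79, [384.8, 0.0, 42.0, 118.8])]
```

View pics/w1.png

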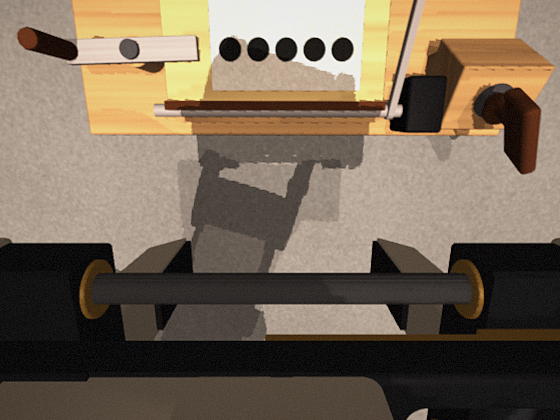

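Wrist view: handle top at (28,38), handle foot at (72,48), pivot at (129,48), peg collar near (492,104), and the thumb plate spanning (505,90)–(540,170). I'll refine the lever position and start swinging it.

```bash
cat >>s.py <<'E'
print("----")
w=pickle.load(open("w1.pkl","rb"))
for n,a,b,c in [("htop",t(118,368),s(501,342),(28,38)),("hfoot",t(132,370),s(497,392),(72,48)),("pivot",t(205,357),s(448,353),(129,48)),("mtip",t(528,88),s(146,227),None),("axR",t(570,382),s(288,228),(402,112)),("axL",t(236,432),s(466,336),(156,110))]:
    o=[(T,a),(S,b)]+([(w,c)] if c else [])
    X,e=tri(o);print(n,X.round(1),"err",round(e,2),"stand",inv(X).round(1))
E
python3 s.py|sed 1,/---/d
```

```text
htop [539.2 202.9 122.1] err 1.4 stand [-41.8 195.4 122.1]
hfoot [542.  205.1  66.5] err 1.68 stand [-38.8 197.3  66.5]
pivot [547.6 151.8  75.7] err 1.43 stand [-40.1 143.7  75.7]
mtip [706.  -62.8 162.2] err 0.72 stand [ 89.1 -89.7 162.2]
axR [528.  -95.6  56.5] err 3.62 stand [-91.6 -99.1  56.5]
axL [499.4 134.1  55.8] err 0.63 stand [-90.2 132.4  55.8]
```

```bash

python3 -m inch '0.63 -0.91 0 0 0 0; 0.63 -0.91 0 0 0 0; 0.63 -0.91 0 0 0 0' 0.05 >/dev/null
python3 -m inch '0.62 -0.91 0 0 0 0; 0.62 -0.91 0 0 0 0; 0.62 -0.91 0.3 0 0 0; 0.62 -0.91 0.6 0 0 0;  0.62 -0.91 0.6 0 0 0'
python3 -m inch '0 0 0.3 0 0 0; 0 0 0.6 0 0 0; 0 0 0.85 0 0 0; 0 0 0.85 0 0 0; 0 0 0.85 0 0 0'
python3 -m inch '0 0 0 0 0 0; 0 0 0 0 0 0; 0 0 0 0 0 0; 0 0 0 0 0 0; 0 0 0 0 0 0; 0 0 0 0 0 0; 0 0 0 0 0 0' -1 15
```

```text
time: 3.7
tcp_pos: [536.2, 198.0, 162.6]
ee_rot: [3.133, 0.202, -0.014]
force: [-0.4, -0.8, -0.0]
gripper_width: 0.524
grip_force: 0.0
time: 4.2
tcp_pos: [539.4, 199.3, 83.3]
ee_rot: [3.135, 0.202, 0.002]
force: [0.5, 0.2, 0.4]
gripper_width: 0.523
grip_force: 0.0
time: 4.9
tcp_pos: [538.3, 203.1, 82.4]
ee_rot: [-3.131, -0.205, -0.002]
force: [-1.8, 9.2, 2.1]
gripper_width: 0.169
grip_force: 15.0
```

```bash

python3 -m inch '-0.108 -0.02 0 0 0 0; -0.205 0.012 0 0 0 0; -0.294 0.066 0 0 0 0; -0.37 0.137 0 0 0 0; -0.43 0.221 0 0 0 0; -0.473 0.316 0 0 0 0; -0.495 0.417 0 0 0 0; -0.499 0.48 0 0 0 0; -0.499 0.48 0 0 0 0; -0.499 0.48 0 0 0 0; -0.499 0.48 0 0 0 0'
python3 - <<'E'
from workcell import vision,finder
import pickle,numpy as np
from h import *
import cv2
for n in ["wrist","top"]:
    p=vision.camera(n);pickle.dump(p,open(n+"2.pkl","wb"));cv2.imwrite(f"pics/{n}2.png",p["pixels"][:,:,::-1])
E
```

```text
time: 6.0
tcp_pos: [493.5, 146.3, 81.9]
ee_rot: [3.134, 0.205, -0.005]
force: [-6.3, -1.4, 5.1]
gripper_width: 0.169
grip_force: 15.0
```

View pics/wrist2.png

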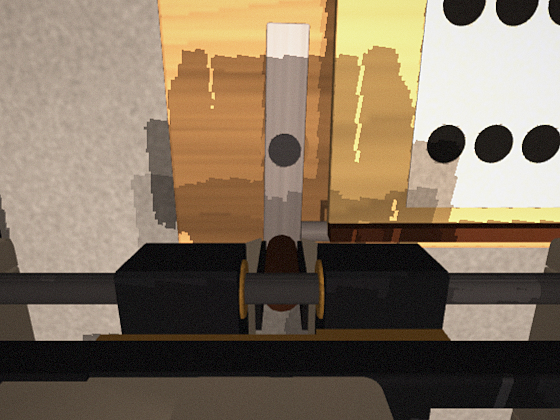

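Wrist view: the lever runs from (287,23) to (283,238), close to parallel with the board edge (335,0)–(328,225). I'll compute the angle, then release.

```bash
python3 - <<'E'
from h import *
p=pickle.load(open("wrist2.pkl","rb"))
def pl(u,z):
    M=p["camera_from_world"];d=M[:3,:3].T@np.array([(u[0]-p["cx"])/p["fx"],-(u[1]-p["cy"])/p["fy"],-1]);c=-M[:3,:3].T@M[:3,3];return (c+d*(z-c[2])/d[2])[:2]
def ang(a,b,z):
    v=pl(a,z)-pl(b,z);return np.arctan2(v[1],v[0]).round(3),np.hypot(*v).round(1)
print("leverL",ang((266,25),(264.5,230),68),"leverR",ang((308,25),(302,230),68))
print("board",ang((335,2),(328,222),56.5),"slab",ang((158.5,2),(177,238),20))
print("width",pl((266,25),68)-pl((308,25),68), "pivot",pl((284.5,150),70))
E
python3 -m inch '0 0 0 0 0 0; 0 0 0 0 0 0; 0 0 0 0 0 0' 0.05
python3 -m inch '0 0 -0.5 0 0 0; 0 0 -1 0 0 0; 0 0 -1 0 0 0'
```

```text
leverL (np.float64(0.11), np.float64(100.3)) leverR (np.float64(0.12), np.float64(100.2))
board (np.float64(0.138), np.float64(112.2)) slab (np.float64(0.121), np.float64(146.4))
width [-2.52411813 19.23653981] pivot [547.25019097 152.51082877]
time: 6.4
tcp_pos: [495.4, 146.5, 81.7]
ee_rot: [3.135, 0.205, 0.001]
force: [0.4, 0.1, 1.0]
gripper_width: 0.379
grip_force: 0.0
time: 6.7
tcp_pos: [499.0, 147.1, 188.1]
ee_rot: [-3.134, -0.205, -0.02]
force: [1.0, 0.2, 0.0]
gripper_width: 0.524
grip_force: 0.0
```

```bash

python3 -m inch '-0.2 0.3 -0.4 0 0 0; -0.36 0.95 -0.42 0 0 0; -0.36 0.95 -0.42 0 0 0; -0.36 0.95 -0.42 0 0 0' 0.3 >/dev/null
python3 -m inch '-0.36 0.95 0 0 0 0; -0.36 0.95 0 0 0 0; -0.36 0.95 0 0 0 0' >/dev/null
python3 -m inch '-0.35 0.95 0 0 0 0; -0.35 0.95 0 0 0 0; -0.35 0.95 0 0 0 0;-0.35 0.95 0 0 0 0'
python3 - <<'E'
from workcell import vision,finder
import pickle,numpy as np,cv2
for n in ["wrist","top","scene"]:
    p=vision.camera(n);im=p["pixels"][:,:,::-1]
    r=finder.outline_of(p,"peg")+finder.outline_of(p,"peg_grip")
    print(n,[(round(d["confidence"],2),d["bbox"]) for d in r])
    p["peg"]=r;pickle.dump(p,open(n+"3.pkl","wb"));cv2.imwrite(f"pics/{n}3.png",im)
E
```

```text
time: 7.8
tcp_pos: [426.3, -149.8, 223.3]
ee_rot: [-3.134, -0.201, 0.0]
force: [0.1, 0.7, 0.4]
gripper_width: 0.65
grip_force: 0.0
wrist [(0.84, [301.5, 36.6, 48.7, 90.8]), (0.73, [300.8, 33.0, 46.7, 100.9])]
top [(0.64, [344.7, 218.4, 15.1, 25.1]), (0.72, [223.2, 164.3, 89.4, 79.2]), (0.68, [342.2, 217.9, 16.3, 24.6]), (0.65, [345.4, 221.0, 18.1, 20.3])]
scene [(0.74, [244.5, 175.9, 16.6, 14.5]), (0.17, [311.2, 230.1, 32.9, 44.7]), (0.69, [249.9, 173.2, 8.3, 22.2])]
```

View pics/wrist3.png

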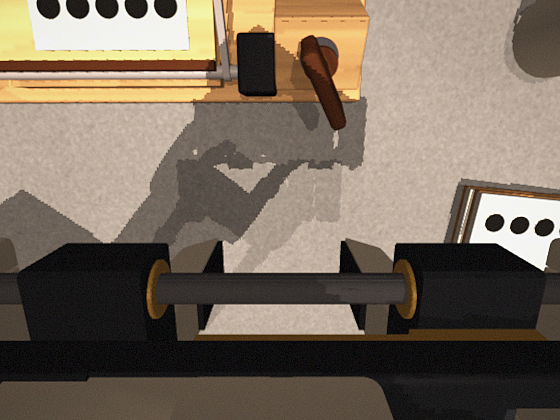

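```bash
cat >peg.py <<'E'
from h import *
import cv2
from scipy.optimize import minimize
V=[pickle.load(open(n+"3.pkl","rb")) for n in ("wrist","scene","top")]
yaw=.13
Z=R.from_euler('z',yaw).apply([-np.sin(np.radians(32)),0,np.cos(np.radians(32))])
Y0=R.from_euler('z',yaw).apply([0,1,0]);X0=np.cross(Y0,Z)
def parts(v):
    g=v[:3];a=v[3]*0.1; x=np.cos(a)*X0+np.sin(a)*Y0;y=np.cross(Z,x)
    box=np.array([g+sx*32*x+sy*6*y+sz*17*Z for sx in(-1,1) for sy in(-1,1) for sz in(-1,1)])
    c=lambda r,z:[g+z*Z+r*(np.cos(t)*X0+np.sin(t)*Y0) for t in np.linspace(0,6.28,16)]
    return [box,np.array(c(5.5,-17)+c(5.5,-32)),np.array(c(14,-32)+c(14,-37))]
K=6
def sil(p,v,box):
    x,y,w,h=box;m=np.zeros((h*K,w*K),np.uint8)
    for q in parts(v):
        u=((proj(p,q)+.5-[x,y])*K).astype(np.int32);cv2.fillConvexPoly(m,cv2.convexHull(u),255)
    return cv2.resize(m,(w,h),interpolation=cv2.INTER_AREA)/255.
B=[(270,10,110,150),(225,155,60,60),(325,200,60,60)]
def seg(p,b):  # dark reddish pixels (peg), soft
    x,y,w,h=b;i=p["pixels"][y:y+h,x:x+w].astype(float)
    return i
M=[]
for p,b,k in zip(V,B,(0,0,0)):
    x,y,w,h=b;M.append(p["peg"][k]["mask"][y:y+h,x:x+w].astype(float))
W=[1,.5,.5]
def cost(v): 
    c=0
    for p,b,m,w in zip(V,B,M,W):
        s=sil(p,v,b);c-=w*np.minimum(s,m).sum()/np.maximum(s,m).sum()
    return c
if __name__=="__main__":
    best=None
    g0=R.from_euler('z',yaw).apply([-105,-170,112])+[606,14.5,0]
    for a in (-10,-7,-4,-1,2,5,8):
        r=minimize(cost,np.r_[g0,a],method="Nelder-Mead",options=dict(initial_simplex=np.r_[g0,a]+np.array([[0,0,0,0],[15,0,0,0],[0,15,0,0],[0,0,15,0],[0,0,0,3.]]),maxiter=250))
        print(a,round(r.fun,3),r.x.round(1))
        if best is None or r.fun<best.fun:best=r
    v=best.x;print([round(np.minimum(sil(p,v,b),m).sum()/np.maximum(sil(p,v,b),m).sum(),2) for p,b,m in zip(V,B,M)])
    out=[]
    for p,b,m in zip(V,B,M):
        x,y,w,h=b;i=cv2.resize(p["pixels"][y:y+h,x:x+w,::-1],None,fx=500/h,fy=500/h,interpolation=cv2.INTER_CUBIC)[:,:370]
        for q in parts(v):
            u=((proj(p,q)+.5-[x,y])*500/h).astype(np.int32);cv2.polylines(i,[cv2.convexHull(u)],True,(0,255,0),1)
        cs,_=cv2.findContours(cv2.resize(m,(i.shape[1] if w*500//h<=370 else w*500//h,500),interpolation=cv2.INTER_NEAREST).astype(np.uint8),0,2);cv2.drawContours(i,cs,-1,(255,0,0),1)
        out.append(cv2.resize(i,None,fx=.7,fy=.7))
    cv2.imwrite("pics/fit.png",np.hstack(out)[:, :800]);print(v.tolist())
E
time python3 peg.py
```

```text
-10 -1.672 [ 522.8 -169.2  115.6    4.5]
-7 -1.673 [ 522.6 -169.3  115.5    4.5]
-4 -1.672 [ 522.3 -169.4  115.3    4.5]
-1 -1.671 [ 522.6 -169.1  116.2    4.4]
2 -1.669 [ 522.4 -169.1  116.6    4.5]
5 -1.674 [ 522.6 -169.2  116.1    4.5]
8 -1.671 [ 522.3 -169.3  115.9    4.4]
[np.float64(0.94), np.float64(0.63), np.float64(0.84)]
[522.5816478049904, -169.21116324507466, 116.06421163211469, 4.464934950518264]
real	0m2.495s
user	0m2.898s
sys	0m0.064s
```

View pics/fit.png

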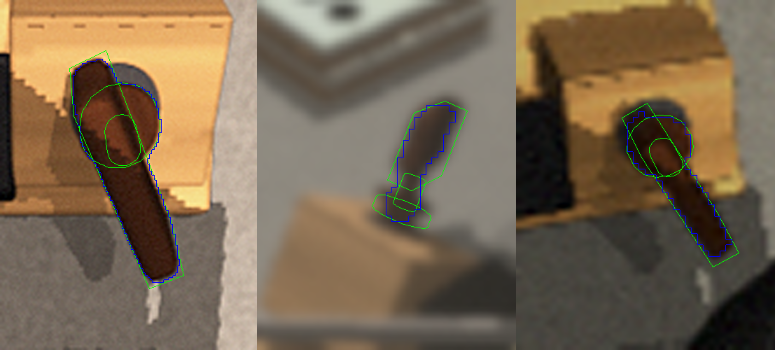

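The fit is good (wrist IoU 0.94): peg grip at (522.6, -169.2, 116), turned 0.446 rad. Moving to a standoff on the peg axis.

```bash
cat >go.py <<'E'
from h import *
from peg import X0,Y0,Z
from workcell import env
import sys
# usage: go.py gx gy gz a standoff -> shift/turn in tool units
def want(g,a,so):
    x=np.cos(a)*X0+np.sin(a)*Y0;return np.array(g)+(so-19)*Z, np.c_[x,-np.cross(Z,x),-Z]
g=[float(i) for i in sys.argv[1:4]];a,so=map(float,sys.argv[4:6])
o=env.get_obs();Rt=R.from_rotvec(o["ee_rot"]);P,D=want(g,a,so)
print("shift",(Rt.inv().apply(P-o["tcp_pos"])/100).round(3),"turn",(np.degrees((Rt.inv()*R.from_matrix(D)).as_rotvec())/30).round(3))
d=o["tcp_pos"]-np.array(g);print("along Z",d@Z,"a",np.arctan2(Rt.as_matrix()[:,0]@Y0,Rt.as_matrix()[:,0]@X0).round(3),"F·Z",o["force"]@Z, "q",o["qpos"].round(2),"t",o["time"])
E
python3 -m inch '0.3 0.15 0.2 0 0.28 0; 0.554 0.317 0.47 0 0.56 0; 0.554 0.317 0.47 0 0.84 0; 0.554 0.317 0.47 0 1 0; 0.554 0.317 0.47 0 1 0' 0 >/dev/null
python3 -m inch '0 0 0 0 0.067 -0.28; 0 0 0 0 0.067 -0.56; 0 0 0 0 0.067 -0.853; 0 0 0 0 0.067 -0.853;0 0 0 0 0.067 -0.853; 0 0 0 0 0.067 -0.853'
python3 go.py 522.6 -169.2 116 .446 90
```

```text
time: 9.35
tcp_pos: [485.5, -174.1, 176.9]
ee_rot: [2.825, 0.838, 0.834]
force: [-0.7, 0.3, -0.2]
gripper_width: 0.501
grip_force: 0.0
shift [-0.005 -0.003  0.005] turn [-0.015 -0.004 -0.003]
along Z 71.5050839179748 a 0.445 F·Z 0.1290214066354971 q [-0.76  0.2   2.04  0.73  0.67 -0.3 ] t 9.35
```

```bash

python3 -m inch '0 0 0.3 -0.015 0 0; 0 0 0.6 -0.015 0 0; 0 0 0.8 -0.015 0 0; 0 0 0.9 -0.015 0 0; 0 0 0.9 -0.015 0 0; 0 0 0.9 -0.015 0 0'
python3 -m inch '0 0 0 0 0 0; 0 0 0 0 0 0; 0 0 0 0 0 0; 0 0 0 0 0 0; 0 0 0 0 0 0; 0 0 0 0 0 0; 0 0 0 0 0 0' -1 55
python3 go.py 522.6 -169.2 116 .446 0
```

```text
time: 9.95
tcp_pos: [532.4, -167.2, 100.5]
ee_rot: [2.818, 0.835, 0.836]
force: [0.0, -0.0, 0.5]
gripper_width: 0.5
grip_force: 0.0
time: 10.65
tcp_pos: [532.8, -168.4, 100.9]
ee_rot: [2.815, 0.835, 0.836]
force: [-0.2, -3.9, 3.4]
gripper_width: 0.129
grip_force: 55.0
shift [-0.004 -0.007  0.008] turn [ 0.005 -0.005  0.002]
along Z -18.194095360633412 a 0.447 F·Z 3.2882543420013515 q [-0.67  0.39  2.05  0.97  0.48 -0.5 ] t 10.65
```

```bash

python3 -m inch '0 0 0 0 0 0.2; 0 0 0 0 0 0.4; 0 0 0 0 0 0.6; 0 0 0 0 0 0.8; 0 0 0 0 0 1; 0 0 0 0 0 1; 0 0 0 0 0 1'
python3 -m inch '0 0 0 0 0 0.2; 0 0 0 0 0 0.4; 0 0 0 0 0 0.65; 0 0 0 0 0 0.65; 0 0 0 0 0 0.65'
python3 go.py 522.6 -169.2 116 -.354 0
python3 - <<'E'
from workcell import vision,finder,env
import pickle,numpy as np,cv2
print(env.get_obs()["wrist_torque"])
for n in ["scene","top"]:
    p=vision.camera(n);pickle.dump(p,open(n+"4.pkl","wb"))
    im=p["pixels"][:,:,::-1];im=im[150:290,190:350] if n=="scene" else im[140:260,180:370]
    cv2.imwrite(f"pics/{n}4.png",cv2.resize(im,None,fx=4.2,fy=4.2,interpolation=cv2.INTER_CUBIC))
E
```

```text
time: 11.35
tcp_pos: [532.5, -167.5, 100.8]
ee_rot: [-2.964, -0.083, -0.851]
force: [-0.5, -1.7, 5.5]
gripper_width: 0.129
grip_force: 55.0
time: 11.85
tcp_pos: [532.5, -166.8, 100.9]
ee_rot: [-2.853, 0.408, -0.8]
force: [-0.4, 1.2, 6.7]
gripper_width: 0.133
grip_force: 55.0
shift [-0.001  0.012  0.008] turn [-0.005 -0.005 -0.116]
along Z -18.210113396648413 a -0.415 F·Z 5.750671584820458 q [-0.67  0.39  2.05  0.97  0.48  0.36] t 11.85
[ 0.14585942 -0.14010731  0.07416619]
```

View pics/scene4.png

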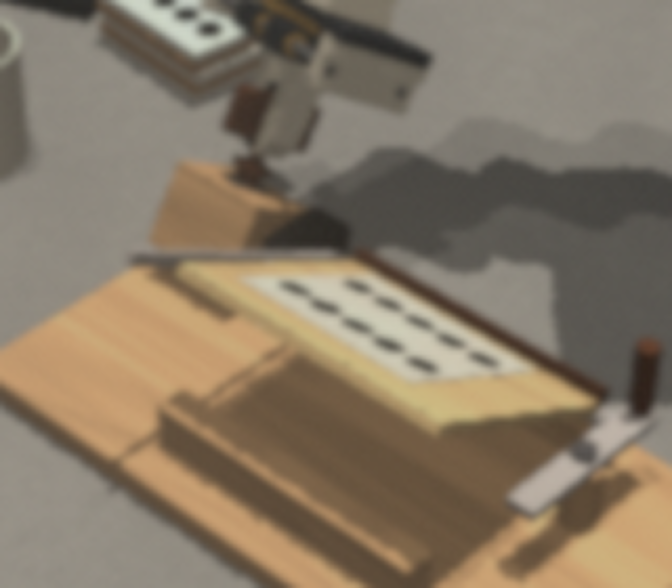

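View pics/top4.png

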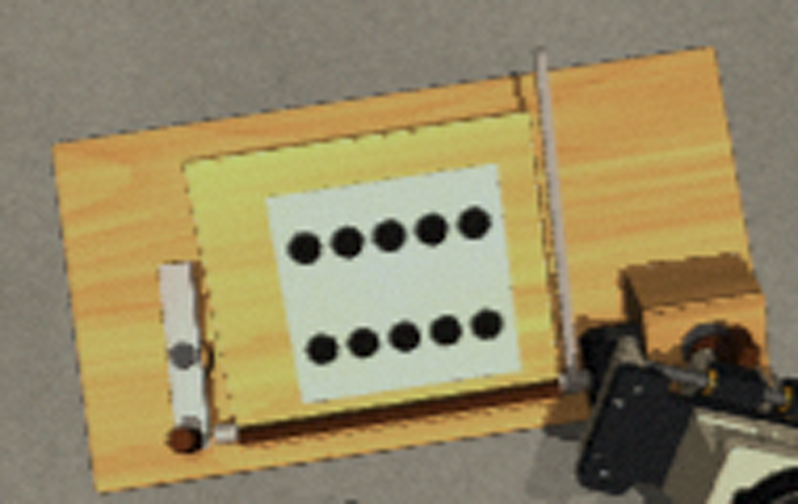

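Scene: the board is raised with its free edge at (180,264)–(437,420), the marker tip at (132,258). Top: the lever is parallel at (180,265)–(185,440), free edge corners at (185,160) and (530,112), marker tip at (541,50). I'll fit both tilts.

```bash
cat >tilt.py <<'E'
from h import *
import cv2
def fit(S,T,su,tu,flat,verbose=1):
    T0=pickle.load(open("top0.pkl","rb"));S0=pickle.load(open("scene0.pkl","rb"))
    def P(q,th,l,y,n): return R.from_euler('z',q[2]).apply([-90+l*np.cos(th)-n*np.sin(th),y,52+l*np.sin(th)+n*np.cos(th)])+[q[0]*100,q[1]*100,0]
    def f(v):
        q,b,m=v[:3],v[3],v[4];bt,bs=v[5:7],v[7:9];r=[v[5:9]/1.]
        M=dict(fl=(b,180,100,4.5),fr=(b,180,-100,4.5),tip=(m,215,-109,4.5))
        for k in tu: r.append(proj(T,P(q,*M[k]))[0]+bt-tu[k])
        for k in su: r.append(proj(S,P(q,*M[k]))[0]+bs-su[k])
        for (c,u,y) in flat: r.append((proj(T0 if c=="t" else S0,P(q,0,180,y,4.5))[0]+(bt if c=="t" else bs)-u))
        return np.concatenate(r)
    r=least_squares(f,[6,.1,.13,.5,.5,0,0,0,0]);v=r.x
    C=np.linalg.inv(r.jac.T@r.jac);d=np.zeros(9);d[3]=1;d[4]=-1
    print("stand",v[:3].round(3),"board",v[3].round(3),"marker",v[4].round(3),"bias",v[5:].round(1),"res",np.round(r.fun[4:],1),"sd diff per px",np.sqrt(d@C@d).round(3));return v
t4=lambda *u:np.array(u)/4.2+[180,140]
s4=lambda *u:np.array(u)/4.2+[190,150]
t0=lambda *u:np.array(u)/3.8+[170,130]
s0=lambda *u:np.array(u)/2.8+[170,130]
flat=[("t",t0(220,172),100),("t",t0(505,128),-100),("s",s0(162,325),-100),("s",s0(325,432),100)]
if __name__=="__main__":
    L=lambda n:pickle.load(open(n,"rb"))
    fit(L("scene4.pkl"),L("top4.pkl"),dict(fl=s4(437,422),fr=s4(178,264),tip=s4(131,256)),dict(fl=t4(185,160),fr=t4(531,112),tip=t4(541,48)),flat)
E
python3 tilt.py
```

```text
stand [6.017 0.326 0.13 ] board 0.52 marker 0.523 bias [ 0.2 -0.5  0.6  0. ] res [ 0.1  0.4  0.1 -0.3  0.   0.4  0.9  0.6  0.3 -0.1 -0.4  0.  -0.1 -0.3
 -0.2  0.3 -1.4 -1.  -0.   0.5] sd diff per px 0.015
```

```bash

python3 -m inch '0 0 0.03 0 0 0; 0 0 0.06 0 0 0; 0 0 0.09 0 0 0; 0 0 0.12 0 0 0; 0 0 0.14 0 0 0; 0 0 0.16 0 0 0; 0 0 0.16 0 0 0; 0 0 0.16 0 0 0' - 60
python3 go.py 522.6 -169.2 116 -.415 -12
```

```text
time: 12.75
tcp_pos: [539.7, -166.1, 90.2]
ee_rot: [-2.853, 0.407, -0.805]
force: [-38.3, -0.2, 47.2]
gripper_width: 0.126
grip_force: 60.0
shift [-0.006  0.012 -0.001] turn [-0.003 -0.011  0.004]
along Z -31.06647290403985 a -0.413 F·Z 60.14234387009493 q [-0.65  0.42  2.04  1.02  0.46  0.31] t 12.75
```

```bash

python3 -m inch '0 0 -0.035 0 0 0; 0 0 -0.035 0 0 0; 0 0 -0.035 0 0 0'
python3 -m inch '0 0 0 0 0 0; 0 0 0 0 0 0; 0 0 0 0 0 0; 0 0 0 0 0 0' -0.4
python3 go.py 522.6 -169.2 116 -.415 -12
python3 -m inch '0 0 -0.4 0 0 0; 0 0 -0.8 0 0 0; 0 0 -1 0 0 0; 0 0 -1 0 0 0; 0 0 -1 0 0 0' 
python3 - <<'E'
from workcell import vision
import pickle,numpy as np,cv2
ims=[]
for n in ["scene","top"]:
    p=vision.camera(n);pickle.dump(p,open(n+"5.pkl","wb"))
    im=p["pixels"][:,:,::-1];im=im[150:290,190:320] if n=="scene" else im[140:280,190:330]
    ims.append(cv2.resize(im,None,fx=2.9,fy=2.9,interpolation=cv2.INTER_CUBIC))
cv2.imwrite("pics/both5.png",np.hstack(ims))
E
```

```text
time: 13.05
tcp_pos: [539.0, -166.2, 90.9]
ee_rot: [-2.853, 0.408, -0.802]
force: [-7.4, 0.1, 14.2]
gripper_width: 0.124
grip_force: 60.0
time: 13.45
tcp_pos: [538.7, -166.2, 89.3]
ee_rot: [-2.853, 0.411, -0.798]
force: [0.2, -0.3, 0.5]
gripper_width: 0.299
grip_force: 0.0
shift [ 0.006  0.007 -0.004] turn [-0.004 -0.002 -0.003]
along Z -31.351551596189484 a -0.417 F·Z 0.3696916278427775 q [-0.65  0.42  2.04  1.01  0.46  0.33] t 13.45
time: 13.95
tcp_pos: [486.2, -173.6, 174.3]
ee_rot: [-2.853, 0.412, -0.8]
force: [-0.4, -0.1, -0.1]
gripper_width: 0.3
grip_force: 0.0
```

View pics/both5.png

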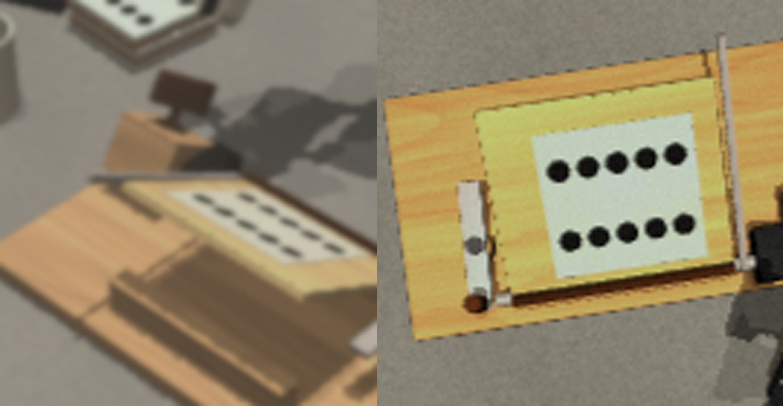

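Board stays up: in the top view its free edge is at (476,112)–(714,78), lever parallel. Checking that the board didn't shift during pressing or after release.

```bash
python3 - <<'E'
import pickle,cv2,numpy as np
L=lambda n:cv2.cvtColor(pickle.load(open(n,"rb"))["pixels"],cv2.COLOR_RGB2GRAY)
from workcell import vision,finder
p=vision.camera("scene");s6=cv2.cvtColor(p["pixels"],cv2.COLOR_RGB2GRAY)
def lk(a,b,pts):
    q,st,_=cv2.calcOpticalFlowPyrLK(a,b,np.float32(pts).reshape(-1,1,2),None,winSize=(11,11));print((q.reshape(-1,2)-pts).round(2).tolist())
S=lambda l:np.array(l)/4.2+[190,150];T=lambda l:np.array(l)/4.2+[180,140]
ps=S([(437,422),(178,264),(131,256),(424,367),(292,289),(585,452)]);pt=T([(185,160),(531,112),(541,48),(305,247),(474,222),(182,355)])
lk(L("scene4.pkl"),L("scene5.pkl"),ps);lk(L("top4.pkl"),L("top5.pkl"),pt);lk(L("scene5.pkl"),s6,ps)
E
```

```text
[[0.06, 0.09], [0.12, 0.09], [-0.08, 0.02], [-0.06, -0.0], [-0.03, 0.06], [0.0, 0.01]]
[[-0.18, -0.1], [-0.02, -0.03], [0.03, -0.04], [0.01, -0.01], [0.02, -0.01], [0.01, -0.01]]
[[0.01, 0.0], [0.01, 0.0], [0.0, -0.0], [-0.0, -0.0], [0.0, 0.01], [0.01, -0.0]]
```

```bash
python3 -c "
from workcell import finish_job
print(finish_job())"
```

```text
the job is handed in; nothing more can be done
None
```

The job is handed in: I swung the lever to about a right angle (about 1.56 rad, wanted 1.57), raised the board to 0.52 rad by the peg alone against a measured marker tilt of 0.523 rad, and pressed the peg to its stop. The board had not moved when I checked after letting go, but no verdict came back.

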